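# Bolt the gauge case shut past its spring catch

## Task

Lock the steel gauge case on the bench: hold its spring catch down with one fingertip and, with the catch held down, push the bolt by its upright tab with the other finger, fully home into the keeper, then let go so that the catch springs back up and locks the bolt there. Only press and push; do not force or squeeze anything, and leave the loose things on and around the case where they are.

Things in the scene. Friction and masses are not known exactly. Their poses are not given: they have to be found in the camera images.
- case: closed grey steel case 156 (x) x 250 (y) x 46 mm high, fixed to the bench. Origin: centre of its underside, on the bench. x points from its front to its hinge side, y the way the bolt is pushed home, z up. On its lid the bolt lies at x = 0, the catch at x = -50 mm, the keeper (steel arch, top 80 mm above the bench) at y = 80 to 108, two bolt guides (tops at 75 mm) at y = -76 and 52.
- bolt (a joint): slide of the bolt, m: 0 = drawn, 0.036 = fully home in the keeper (end stop), along the case's +y. Starts at 0 to 0.002. About 2 N friction, no spring. While the catch is up it moves no farther than 0.003; with the catch pressed 4 mm or more it is free. From 0.031 on, the catch can spring up and lock it home.
- catch (a joint): slide of the spring catch, m: 0 = up (locking), 0.008 = pressed fully down (stop). Spring, 2.7 N at the top, 6.3 N fully down. The bolt is released from 0.004 down; press to 0.006 or deeper. Let go between the end notches it rests under the bolt at about 0.004.
- catch_pad (a point): centre of the top face of the catch's flat dark ribbed plate, 28 mm (case x) x 90 mm (case y), at case (x -50, y -10, z 84) mm when up; it goes straight down when pressed. A fingertip can slide along it while pressing: the plate reaches from case y = -55 to +35 mm, beside the tab's whole path.
- bolt_tab (a point): top centre of the bolt's upright steel tab: 30 mm wide (case x), 12 mm thick (y), from 74 to 106 mm above the bench; below it a neck joins the 14 mm wide bar, whose top is at 70 mm. With the bolt drawn it is at case (0, -15, 106) mm; it moves with the bolt. Push on its -y face; behind that 49 mm are free above the bar, then a guide 75 mm high.
- block: loose light-grey metal block 30 x 45 x 31 mm lying on the lid behind the bolt (origin: centre of its underside); bystander
- tape: loose roll of amber tape, 60 mm across, 12 mm high, lying on the bench at the case's -y end (origin: underside); bystander
- sensor_back: loose round sensor, 38 mm across, 13 mm high, on the bench behind the case (origin: underside); bystander
- cutters: loose cutters with red handles, 129 x 50 x 12 mm, on the bench to the left; bystander
- sensor_11: loose round sensor, 38 mm across, 13 mm high, on the bench to the left; bystander
- sensor_12: loose round sensor, 38 mm across, 13 mm high, on the bench to the left; bystander
- solder_coil: loose coil of solder, 39 mm across, 8 mm high, on the bench to the left; bystander

How it is judged:
By the outcome, as a careful person would: the job done as asked, in the order asked, and still so for the second after the job is handed in, with the robot touching nothing.
It also fails if it takes over 38 s, if anything falls off the work surface, if the arm or the gripper's body presses on something with over 40 N, if the wrist force passes 120 N, or if a joint passes its speed limit or range.

## Robot

A 6-joint arm with a two-finger parallel gripper is mounted at the origin on a cart in front of the work surface, level with it; the furniture and walls round the work are solid. World frame = base frame: x ahead of the robot, y to its left, z up, the work surface at z = 0. Lengths are in m, angles in rad, forces in N, time in s.
With the tool pointing down it reaches from about 0.35 to 0.775 m from the base axis. Payload 7.3 kg.
Tool frame: the origin (TCP) lies at the very end of the fingers, on their centre line; the grasp point (between the pads) lies 19 mm behind it; z points along the fingers, y is the line along which they close (so a half turn about z gives the same grasp; the last joint's range is limited). The gripper opens to 92 mm and grips with 3 to 60 N. Pads are 19 mm wide; open, the fingers measure 130 mm over their backs; the gripper's body (75 mm by 190 mm) begins 47 mm behind the grasp point.
Start: joints at [1.032, 0.342, 1.524, -0, 1.275, -0.146], TCP at [0.201, 0.485, 0.227] pointing down, gripper open.
Joint ranges: [-2.53, 2.53], [-0.77, 2.02], [0.04, 2.7], [-1, 4.14], [0.28, 2.66], [-3.11, 3.11]. Speed limits (rad/s): [2.57, 2.57, 3.14, 3.14, 3.14, 3.14].

## Interface

Orientations are given as [roll, pitch, yaw] about the fixed x, y, z axes, in that order (R = Rz(yaw) Ry(pitch) Rx(roll)).
In Python, from cell import robot, read_camera, get_calibration gives the robot as it stands. The module is installed in compiled form; this text tells all that it offers.
- The arm moves only by the tool send_rows, never from a script. Its argument "plan" is a list of rows, each a list of 2 entries, a list of its own where there are three numbers: the shift along the tool's x, y, z as a fraction of full scale, then the turn, a rotation vector about the tool's x, y, z as a fraction of full scale. A call has exactly 10 rows; each row shifts and turns the commanded pose from where the row before left it, along the tool's axes as they then stand; what a row does not reach is not made up. Full scale, the value 1, is 0.025 m for a shift and 90 degrees for a turn. A row lasts 1/8 s, in which the tool goes at most 62.5 mm and 10.7 degrees, less where a joint would pass 70% of its speed; a pose out of reach is approached as far as the arm can. A call with a number of a shift or a turn outside -1 to 1 is refused whole. A call with a gripper value outside its range is refused whole. "gripper" is the opening, from -1 (shut) to 1 (fully open), so that 0 is half open, set as the call begins (left out, the last holds). The fingers move at their own pace and stop on an object; "force" is the grip in N (left out, the last holds). Time passes only in rows, so rows that do not move let the fingers close, or fill a call up. It gives the time, the measured TCP pose, the force, the opening and the grip force at its end, in the units of the state.
- robot.observe(): the state, without advancing time (a new reading comes with each control period).
- read_camera(name): name is "scene" or "side" or "wrist"; returns (picture, depth): 420x560x3 uint8, blue, green, red; 420x560 float32, m along the optical axis (not along the pixel's ray), 0 where there is no reading.
- get_calibration(name): a dict with "intrinsics" (3x3 intrinsics, pixels), "dist_coeffs" ([k1, k2, p1, p2, k3] as OpenCV has them; the pictures are not rectified), "rvec" (rotation vector, rad) and "tvec" (3), from world to camera coordinates, as OpenCV has them. Camera axes: x right, y down, z forward; pixel columns grow to the right and rows downward; lengths in m; the calibration is good to about 2 mm. A picture is of the moment at which its call begins: read the wrist's pose just before it. get_calibration takes no time and is no camera call; for the wrist camera it gives the pose at the moment of the call.
- robot.hand_in(): hands the job in; it is judged then, once.
The state is a dict: "time": time; "qpos": joint angles; "qvel": joint speeds; "joint_efforts": joint torques, N m; "tool_pos": TCP position; "tool_rot": TCP orientation; "contact_force": force on the tool from outside, world axes, zero at the start; "torque": the same for the moment, N m; "opening": finger opening in m; "grip_force": force on a finger pad.
Only numpy, scipy, OpenCV 4.12 (cv2) and the standard library are available. Lean on these libraries where they do the work, as an engineer would, in place of code of your own. Each camera call takes 0.05 s, during which the arm holds its last target. There are 200 camera calls.

## Working session

There is one attempt and no reset: what is moved stays moved. The work goes in short steps, Python scripts to look and compute and a tool call to move; the robot and the scene stay as the last step left them, time stands still between calls to the robot, and variables do not carry over. Pictures are saved under pics/ and viewed, at most 10 in all, crops included, and the job is handed in when it is done.

Besides the shell and the picture viewer there is one more tool, called after "Call:" as name([rows], argument=value, ...), one row to a line, values as JSON. send_rows: Moves the arm, as the interface text tells. Shift numbers are shares of 0.025 m and turn numbers shares of 90 degrees, none past 1 either way. Its arguments: {"type":"object","properties":{"plan":{"type":"array"},"gripper":{"type":"number"},"force":{"type":"number"}},"required":["plan"]}

```bash
mkdir -p pics; ls; python3 - <<'E'
from cell import robot, read_camera, get_calibration
import cv2,numpy as np
for n in("scene","side"):
    p,d=read_camera(n); cv2.imwrite(f"pics/{n}0.png",p); np.save(f"pics/{n}0.npy",d)
s=robot.observe(); print(s)
E
```

```text
pics
{'time': 0.1, 'qpos': array([ 1.03200175e+00,  3.42664313e-01,  1.52492190e+00,  5.04063930e-06,
        1.27537475e+00, -1.45982461e-01]), 'qvel': array([ 0.00077151, -0.00302716, -0.00156438, -0.00061148, -0.00046091,
       -0.00120574]), 'joint_efforts': array([ 1.33533573e-03, -4.32005167e+01, -2.44693208e+01,  7.18994904e-02,
        5.26806596e-02, -4.16018929e-05]), 'tool_pos': array([0.20074879, 0.48471831, 0.22610846]), 'tool_rot': array([-3.14023960e+00, -2.03810007e-04,  2.74877893e+00]), 'contact_force': array([-0.78613276,  0.13751936,  0.21918089]), 'torque': array([-0.02745919,  0.04484068,  0.02438451]), 'grip_force': 0.0, 'opening': 0.09129580019711314}
```

View pics/scene0.png

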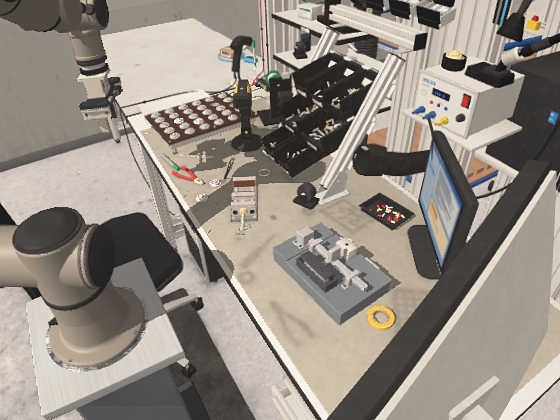

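View pics/side0.png

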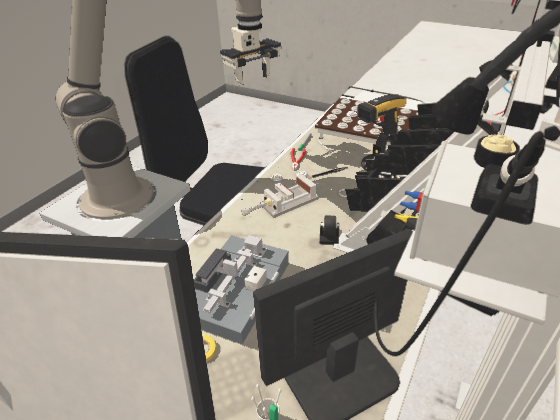

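The case is at scene pixels (275–390, 225–320), with the dark catch plate at (318,270), the tab near (347,245), the keeper near (308,240) and the tape at (380,317), which is the -y end. In the side view the case is around (240,285). Next I measure it from depth.

```bash
cat > h.py <<'E'
import cv2,numpy as np
from cell import robot, read_camera, get_calibration
def cloud(d,c):
    K=np.array(c["intrinsics"]);D=np.array(c["dist_coeffs"])
    v,u=np.mgrid[:d.shape[0],:d.shape[1]]
    n=cv2.undistortPoints(np.stack([u,v],-1).reshape(-1,1,2).astype(np.float64),K,D).reshape(-1,2)
    z=d.reshape(-1,1); P=np.hstack([n*z,z]).astype(float)
    R=cv2.Rodrigues(np.array(c["rvec"]))[0]
    W=(P-np.array(c["tvec"]).reshape(1,3))@R
    W[z[:,0]<=0]=np.nan
    return W.reshape(*d.shape,3)
E
python3 - <<'E'
from h import *
for n in("scene","side"):
    W=cloud(np.load(f"pics/{n}0.npy"),get_calibration(n))
    box={"scene":(215,330,265,400),"side":(225,345,190,300)}[n]
    w=W[box[0]:box[1],box[2]:box[3]].reshape(-1,3); w=w[np.isfinite(w[:,0])]
    print(n,"bench z",np.median(w[abs(w[:,2])<.015][:,2]))
    for lo,hi in((.04,.052),(.07,.078),(.078,.09),(.1,.112)):
        q=w[(w[:,2]>lo)&(w[:,2]<hi)]
        q=q[np.linalg.norm(q[:,:2]-np.median(q[:,:2],0),axis=1)<.2]
        r=cv2.minAreaRect((q[:,:2]*1000).astype(np.float32)); print(lo,len(q),np.round(q.mean(0),4),np.round(np.median(q[:,2]),4),r)
    px={"scene":dict(keeper=(308,240),plate=(318,270),tab=(347,245)),"side":dict()}[n]
    for k,(u,v) in px.items(): print(k,np.round(W[v,u],4))
    # tall things near
    q=W.reshape(-1,3);m=(q[:,2]>.12)&(q[:,2]<.45)&(q[:,0]>.2)&(q[:,0]<.8)&(abs(q[:,1])<.4); q=q[m]
    H,xe,ye=np.histogram2d(q[:,0],q[:,1],bins=[np.arange(.2,.85,.1),np.arange(-.4,.45,.1)]);print(H.astype(int))
    # closeup
    p=cv2.imread(f"pics/{n}0.png")[box[0]:box[1],box[2]:box[3]]
    cv2.imwrite(f"pics/{n}0c.png",cv2.resize(p,None,fx=5,fy=5,interpolation=cv2.INTER_CUBIC) if n=="scene" else cv2.resize(p,None,fx=5,fy=5))
E
```

```text
scene bench z 0.001020279520602355
0.04 3434 [ 0.5248 -0.1755  0.0451] 0.045 ((529.8157958984375, -151.63446044921875), (165.88189697265625, 253.18531799316406), 5.181519508361816)
0.07 455 [ 0.5457 -0.1484  0.0738] 0.0739 ((528.2925415039062, -148.7606201171875), (185.27139282226562, 151.5606689453125), 57.729190826416016)
0.078 509 [ 0.4883 -0.1515  0.0822] 0.0823 ((512.946044921875, -126.52305603027344), (105.86585235595703, 161.0671844482422), 6.3541579246521)
0.1 55 [ 0.5287 -0.1662  0.1038] 0.1039 ((528.6705932617188, -165.21624755859375), (29.204675674438477, 11.986536026000977), 5.289053916931152)
keeper [ 0.5267 -0.061   0.0467]
plate [ 0.4726 -0.182   0.0811]
tab [ 0.5784 -0.1499  0.076 ]
[[   0    0    0    0    0    0    0   28]
 [   0    0    0    0    0    0    0    0]
 [   0    0    0    0    0    0    0    0]
 [   0    0    0    0    0    0    0    0]
 [   0    0    0    0    0   29   26    7]
 [1406 1585   81    0  373 1490 1451 1018]]
side bench z 0.0012596256606886565
0.04 3412 [ 0.5509 -0.1644  0.0454] 0.0452 ((532.990966796875, -150.97671508789062), (161.79603576660156, 256.1858825683594), 6.1769022941589355)
0.07 568 [ 0.5514 -0.1522  0.0741] 0.0744 ((543.0007934570312, -156.91148376464844), (227.59536743164062, 109.73939514160156), 82.97071075439453)
0.078 554 [ 0.494  -0.1504  0.0826] 0.0828 ((505.4388427734375, -125.48818969726562), (132.0457000732422, 145.8553009033203), 24.75009536743164)
0.1 73 [ 0.5306 -0.1662  0.104 ] 0.1044 ((530.3556518554688, -164.87933349609375), (30.260770797729492, 12.990601539611816), 6.702078342437744)
[[   0    0    0    0    0    0    0   35]
 [   0    0    0    0    0    0    0    0]
 [   0    0    0    0    0    0    0    0]
 [   0    0    0    0    0    0    0    0]
 [   0    0    0    0    0    8   11    7]
 [3517 2902    0    0  448 1622  948  320]]
```

View pics/scene0c.png

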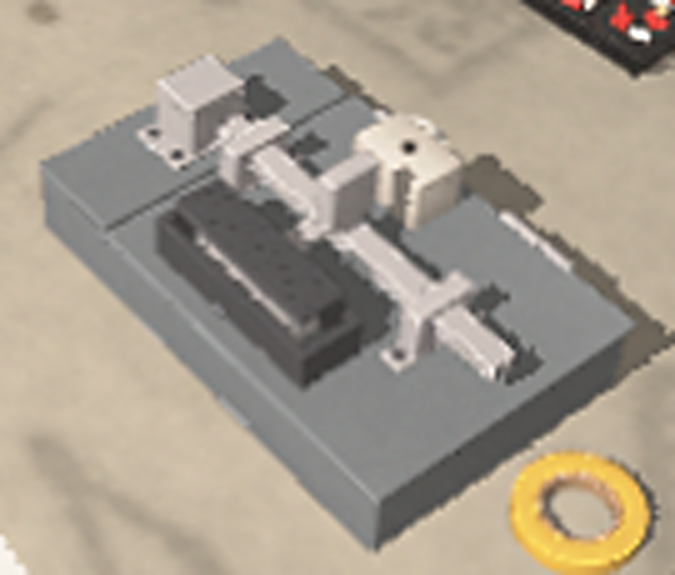

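The tab is at about (0.5295, -0.165), the case yaw is about 5.5° and the case origin is about (0.529, -0.150). I'll point the tool so that tool x is case +y and tool y is case +x, and set the finger spacing to 50 mm (31 mm opening).

Call:
send_rows([
  [[0,0,0],[0,0,0.069]],
  [[0,0,0],[0,0,0.069]],
  [[0,0,0],[0,0,0.069]],
  [[0,0,0],[0,0,0.069]],
  [[0,0,0],[0,0,0.069]],
  [[0,0,0],[0,0,0.069]],
  [[0,0,0],[0,0,0.069]],
  [[0,0,0],[0,0,0.069]],
  [[0,0,0],[0,0,0.069]],
  [[0,0,0],[0,0,0.069]],
], gripper=-0.33, force=20)

```text
time: 1.35
tool_pos: [0.2008, 0.4848, 0.2263]
tool_rot: [-3.141, 0.001, 1.661]
contact_force: [0.2, 0.2, -0.0]
opening: 0.0309
grip_force: 0.0
```

Call:
send_rows([
  [[-1,0.7,0],[0,0,0]],
  [[-1,0.7,0],[0,0,0]],
  [[-1,0.7,0],[0,0,0]],
  [[-1,0.7,0],[0,0,0]],
  [[-1,0.7,0],[0,0,0]],
  [[-1,0.7,0],[0,0,0]],
  [[-1,0.7,0],[0,0,0]],
  [[-1,0.7,0],[0,0,0]],
  [[-1,0.7,0],[0,0,0]],
  [[-1,0.7,0],[0,0,0]],
])

```text
time: 2.6
tool_pos: [0.399, 0.2517, 0.2264]
tool_rot: [-3.141, 0.0, 1.665]
contact_force: [-0.1, 0.5, 0.3]
opening: 0.0309
grip_force: 0.0
```

Call:
send_rows([
  [[-1,0.2,0],[0,0,0]],
  [[-1,0.2,0],[0,0,0]],
  [[-1,0.2,0],[0,0,0]],
  [[-1,0.2,0],[0,0,0]],
  [[-1,0.2,0],[0,0,0]],
  [[-1,0.2,0],[0,0,0]],
  [[-1,0.2,0],[0,0,0]],
  [[-1,0.2,0],[0,0,0]],
  [[-1,0.2,0],[0,0,0]],
  [[-1,0.2,0],[0,0,0]],
])

```text
time: 3.85
tool_pos: [0.4719, 0.0076, 0.2264]
tool_rot: [-3.141, -0.0, 1.665]
contact_force: [0.3, -0.3, -0.7]
opening: 0.0308
grip_force: 0.0
```

```bash
python3 - <<'E'
from h import *
s=robot.observe(); print(s["tool_pos"],s["tool_rot"],s["qpos"])
c=get_calibration("wrist"); p,d=read_camera("wrist"); cv2.imwrite("pics/w1.png",p); np.save("pics/w1.npy",d)
import pickle; pickle.dump(c,open("pics/w1.pkl","wb"))
W=cloud(d,c); q=W.reshape(-1,3); q=q[np.isfinite(q[:,0])]
a=np.deg2rad(5.5);R=np.array([[np.cos(a),-np.sin(a)],[np.sin(a),np.cos(a)]])
L=(q[:,:2]-[.529,-.150])@R
for nm,m in (("tab",(q[:,2]>.1)&(q[:,2]<.112)&(abs(L[:,0])<.03)&(abs(L[:,1]+.01)<.05)),("plate",(q[:,2]>.078)&(q[:,2]<.09)&(abs(L[:,0]+.05)<.03)&(abs(L[:,1]+.01)<.07))):
    t=q[m]; print(nm,len(t), cv2.minAreaRect((t[:,:2]*1000).astype(np.float32)) if len(t)>5 else 0, np.median(t,0) if len(t) else 0)
t=q[(q[:,2]>.04)&(q[:,2]<.05)]; print(len(t),cv2.minAreaRect((t[:,:2]*1000).astype(np.float32)))
E
```

```text
[0.47190447 0.0076342  0.22640312] [-3.14089435e+00 -3.08493542e-04  1.66494087e+00] [-1.46506355e-01  2.45666151e-01  1.66217582e+00  1.41077043e-04
  1.23450239e+00 -2.40697608e-01]
tab 0 0 0
plate 848 ((477.86480712890625, -149.59854125976562), (27.869367599487305, 40.982688903808594), 5.642687797546387) [ 0.4782356  -0.14845281  0.08527836]
9053 ((547.0172729492188, -27.109100341796875), (380.881103515625, 332.6717529296875), 78.46456146240234)
```

View pics/w1.png

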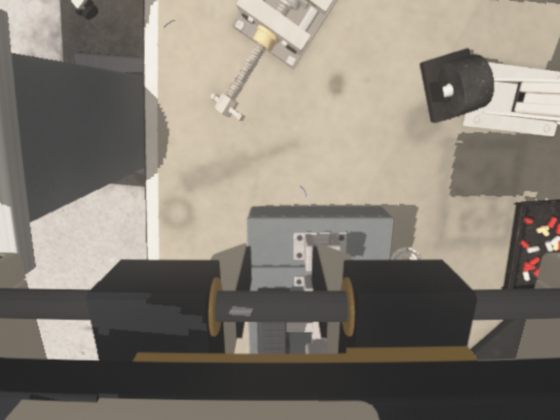

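The wrist view shows the keeper at (322,245) and the lid top edge at row 208. The bracket hides the tab, so I'll go a little beyond the pre-contact pose and look back over the case.

Call:
send_rows([
  [[-1,0.07,0],[0,0,0]],
  [[-1,0.07,0],[0,0,0]],
  [[-1,0.07,0],[0,0,0]],
  [[-1,0.07,0],[0,0,0]],
  [[-1,0.07,0],[0,0,0]],
  [[-1,0.07,0],[0,0,0]],
  [[-1,0.07,0],[0,0,0]],
  [[-1,0.07,0],[0,0,0]],
  [[-1,0.07,0],[0,0,0]],
  [[-1,0.07,0],[0,0,0]],
])

```text
time: 5.15
tool_pos: [0.513, -0.2397, 0.2265]
tool_rot: [-3.141, -0.0, 1.665]
contact_force: [0.2, -0.7, 0.5]
opening: 0.0306
grip_force: 0.0
```

```bash
cat > m.py <<'E'
from h import *
import sys
tag=sys.argv[1]
s=robot.observe(); print(s["tool_pos"],s["tool_rot"],s["contact_force"])
c=get_calibration("wrist"); p,d=read_camera("wrist"); cv2.imwrite(f"pics/{tag}.png",p)
W=cloud(d,c); q=W.reshape(-1,3); q=q[np.isfinite(q[:,0])]
a=np.deg2rad(5.5);R=np.array([[np.cos(a),-np.sin(a)],[np.sin(a),np.cos(a)]])
L=(q[:,:2]-[.529,-.150])@R; Z=q[:,2]
def rep(nm,m):
    t=L[m]*1000
    if len(t)>8: print(nm,len(t),"x",np.percentile(t[:,0],[1,99]).round(1),"y",np.percentile(t[:,1],[1,99]).round(1),"z",np.median(Z[m]).round(4),"ang",round(cv2.minAreaRect(t.astype(np.float32))[2],2))
B=lambda x0,x1,y0,y1,z0,z1:(L[:,0]>x0)&(L[:,0]<x1)&(L[:,1]>y0)&(L[:,1]<y1)&(Z>z0)&(Z<z1)
rep("tab",B(-.03,.03,-.05,.06,.099,.112))
rep("plate",B(-.08,-.025,-.08,.06,.074,.09))
rep("keeper",B(-.04,.04,.065,.125,.077,.085))
rep("lid",B(-.1,.1,-.15,.15,.041,.05))
rep("block",B(.02,.09,-.1,.1,.07,.085))
E
python3 m.py w2
```

```text
[ 0.51299188 -0.23968441  0.22645395] [-3.14124824e+00 -4.81266881e-04  1.66506264e+00] [ 0.15349624 -0.68603879  0.47164078]
tab 577 x [-15.7  13. ] y [-18.6  -7. ] z 0.1066 ang 0.05
plate 3672 x [-64.5 -36.9] y [-53.5  34.9] z 0.0851 ang 0.06
lid 23796 x [-79.5  80.2] y [-123.8   78.5] z 0.047 ang 0.15
block 1946 x [35.5 65.5] y [-22.  22.] z 0.077 ang 88.21
```

View pics/w2.png

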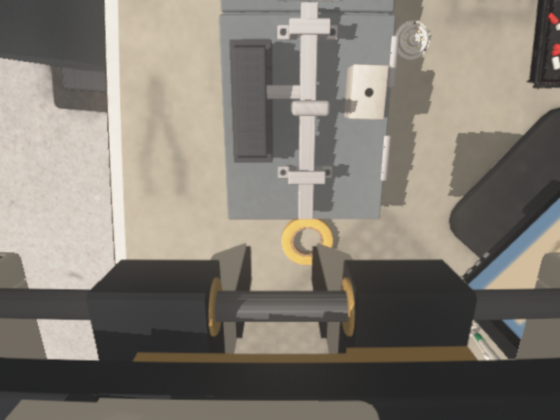

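The wrist view shows the whole latch: the tab at (310,107), the plate at (250,100), the guides at (305,175) and (308,25), and the block at (367,92). The measured case frame agrees within about 1 mm. Next I descend behind the tab to just above the plate.

Call:
send_rows([
  [[0.4,-0.01,0.2],[0,0,0]],
  [[0.4,-0.01,0.3],[0,0,0]],
  [[0.4,-0.01,0.5],[0,0,0]],
  [[0.4,-0.01,0.6],[0,0,0]],
  [[0.4,-0.01,0.6],[0,0,0]],
  [[0.07,-0.01,0.7],[0,0,0]],
  [[0,0,0.7],[0,0,0]],
  [[0,0,0.7],[0,0,0]],
  [[0,0,0.6],[0,0,0]],
  [[0,0,0.36],[0,0,0]],
])

```text
time: 6.45
tool_pos: [0.5061, -0.1867, 0.0942]
tool_rot: [-3.141, -0.001, 1.666]
contact_force: [0.1, -0.0, 0.8]
opening: 0.0311
grip_force: 0.0
```

```bash
python3 - <<'E'
from h import *
s=robot.observe(); print(s["tool_pos"],s["tool_rot"],s["contact_force"])
p,d=read_camera("scene"); q,_=read_camera("side")
a=cv2.resize(p[200:340,255:405],(750,700))[:560]; b=cv2.resize(q[215:335,180:300],(560,560))
cv2.imwrite("pics/c3.png",cv2.resize(np.hstack([a,b]),(800,342)))
E
```

```text
[ 0.50614006 -0.18666066  0.09416917] [-3.14069269e+00 -7.87318346e-04  1.66558338e+00] [ 0.06234846 -0.00493972  0.79177909]
```

View pics/c3.png

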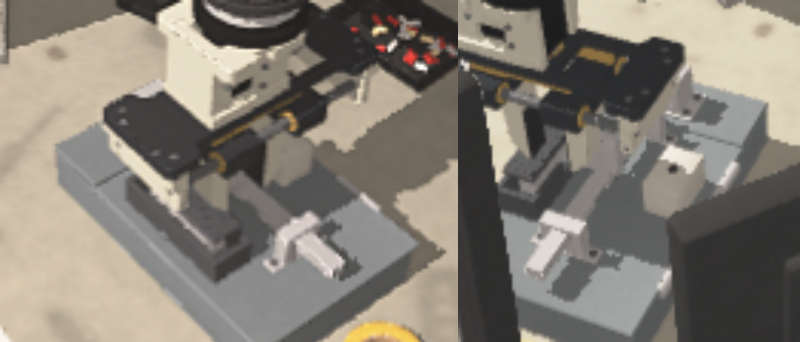

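Tip positions look right. The left finger is over the plate and the other one is behind the tab. Now I press.

Call:
send_rows([
  [[0,0,0.12],[0,0,0]],
  [[0,0,0.12],[0,0,0]],
  [[0,0,0.08],[0,0,0]],
  [[0,0,0.07],[0,0,0]],
  [[0,0,0.07],[0,0,0]],
  [[0,0,0.06],[0,0,0]],
  [[0,0,0.06],[0,0,0]],
  [[0,0,0.06],[0,0,0]],
  [[0,0,0],[0,0,0]],
  [[0,0,0],[0,0,0]],
])

```text
time: 7.8
tool_pos: [0.5066, -0.1875, 0.0793]
tool_rot: [3.141, 0.0, 1.665]
contact_force: [-0.8, 0.4, 4.0]
opening: 0.0305
grip_force: 2.2
```

Call:
send_rows([
  [[0,0,0.03],[0,0,0]],
  [[0,0,0.03],[0,0,0]],
  [[0,0,0.03],[0,0,0]],
  [[0,0,0],[0,0,0]],
  [[0,0,0],[0,0,0]],
  [[0,0,0],[0,0,0]],
  [[0,0,0],[0,0,0]],
  [[0,0,0],[0,0,0]],
  [[0,0,0],[0,0,0]],
  [[0,0,0],[0,0,0]],
])

```text
time: 9.05
tool_pos: [0.5066, -0.1875, 0.077]
tool_rot: [3.141, 0.0, 1.665]
contact_force: [-1.4, -0.0, 5.2]
opening: 0.0311
grip_force: 2.7
```

Call:
send_rows([
  [[0.15,0,0],[0,0,0]],
  [[0.15,0,0],[0,0,0]],
  [[0.15,0,0],[0,0,0]],
  [[0.15,0,0],[0,0,0]],
  [[0.15,0,0],[0,0,0]],
  [[0.15,0,0],[0,0,0]],
  [[0.15,0,0],[0,0,0]],
  [[0.15,0,0],[0,0,0]],
  [[0.15,0,0],[0,0,0]],
  [[0,0,0],[0,0,0]],
])

```text
time: 10.3
tool_pos: [0.5042, -0.1547, 0.0774]
tool_rot: [3.14, 0.002, 1.665]
contact_force: [0.7, -4.6, 6.1]
opening: 0.0303
grip_force: 2.9
```

```bash
python3 - <<'E'
from h import *
s=robot.observe(); print(s["tool_pos"],s["contact_force"],s["torque"])
p,_=read_camera("scene"); q,_=read_camera("side")
a=cv2.resize(p[200:340,255:405],(750,700))[:560]; b=cv2.resize(q[215:335,180:300],(560,560))
cv2.imwrite("pics/c4.png",cv2.resize(np.hstack([a,b]),(800,342)))
E
```

```text
[ 0.50420454 -0.15473098  0.07741705] [ 0.68311121 -4.60318979  6.10761172] [-0.79997243  0.09700337  0.1098621 ]
```

View pics/c4.png

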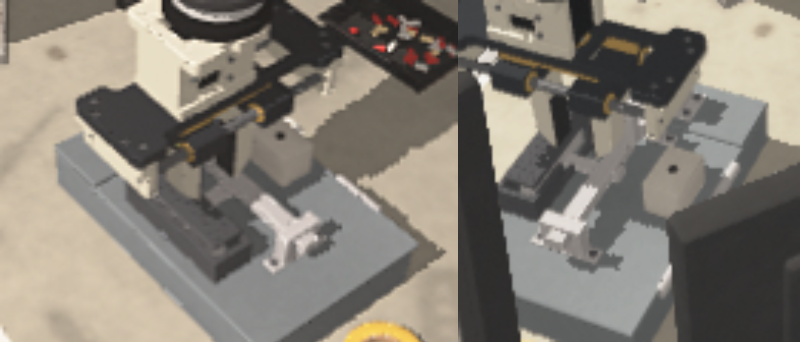

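The bolt is sliding; its rear end is now close to the rear guide. About 8 mm remains.

Call:
send_rows([
  [[0.06,0,0.02],[0,0,0]],
  [[0.06,0,0],[0,0,0]],
  [[0.06,0,0],[0,0,0]],
  [[0.05,0,0],[0,0,0]],
  [[0.04,0,0],[0,0,0]],
  [[0.03,0,0],[0,0,0]],
  [[0,0,0],[0,0,0]],
  [[0,0,0],[0,0,0]],
  [[0,0,0],[0,0,0]],
  [[0,0,0],[0,0,0]],
])

```text
time: 11.65
tool_pos: [0.5037, -0.1484, 0.077]
tool_rot: [3.139, 0.003, 1.665]
contact_force: [0.4, -7.8, 5.4]
opening: 0.0305
grip_force: 5.0
```

Call:
send_rows([
  [[0.03,0,0],[0,0,0]],
  [[0.03,0,0],[0,0,0]],
  [[0.03,0,0],[0,0,0]],
  [[0,0,0],[0,0,0]],
  [[0,0,0],[0,0,0]],
  [[0,0,0],[0,0,0]],
  [[0,0,0],[0,0,0]],
  [[0,0,0],[0,0,0]],
  [[0,0,0],[0,0,0]],
  [[0,0,0],[0,0,0]],
])

```text
time: 12.9
tool_pos: [0.5037, -0.1481, 0.0771]
tool_rot: [3.139, 0.006, 1.664]
contact_force: [-0.3, -17.9, 2.3]
opening: 0.0307
grip_force: 9.5
```

The bolt is at the end stop: 10 N more push moved it only 0.3 mm. I'll back off with the catch still held, then lift.

Call:
send_rows([
  [[-0.08,0,0],[0,0,0]],
  [[-0.08,0,0],[0,0,0]],
  [[-0.06,0,0],[0,0,0]],
  [[0,0,0],[0,0,0]],
  [[0,0,0],[0,0,0]],
  [[0,0,-0.1],[0,0,0]],
  [[0,0,-0.1],[0,0,0]],
  [[0,0,-0.2],[0,0,0]],
  [[0,0,-0.5],[0,0,0]],
  [[0,0,-0.8],[0,0,0]],
])

```text
time: 14.15
tool_pos: [0.5021, -0.1496, 0.1191]
tool_rot: [-3.139, -0.001, 1.665]
contact_force: [0.5, -0.0, 0.0]
opening: 0.0302
grip_force: 0.0
```

Call:
send_rows([
  [[-0.2,0,-1],[0,0,0]],
  [[-0.6,0,-1],[0,0,0]],
  [[-0.8,0,-1],[0,0,0]],
  [[-0.9,0,-0.7],[0,0,0]],
  [[-0.9,0,-0.3],[0,0,0]],
  [[-0.6,0,0],[0,0,0]],
  [[0,0,0],[0,0,0]],
  [[0,0,0],[0,0,0]],
  [[0,0,0],[0,0,0]],
  [[0,0,0],[0,0,0]],
])

```text
time: 15.4
tool_pos: [0.5124, -0.2486, 0.2189]
tool_rot: [-3.142, -0.0, 1.666]
contact_force: [-1.3, -0.2, 0.8]
opening: 0.0307
grip_force: 0.0
```

```bash
python3 m.py w5
```

```text
[ 0.512393   -0.24863014  0.21891233] [-3.14151171e+00 -2.41499046e-04  1.66566887e+00] [-1.27395871 -0.22621319  0.79450931]
tab 695 x [-16.3  13.1] y [15.6 26.6] z 0.1065 ang 89.52
plate 3927 x [-64.6 -37. ] y [-53.5  34.4] z 0.0851 ang 0.27
lid 23727 x [-79.6  80.4] y [-124.9   67.2] z 0.0471 ang 0.18
block 2061 x [35.6 65.4] y [-22.1  21.6] z 0.077 ang 88.09
```

View pics/w5.png

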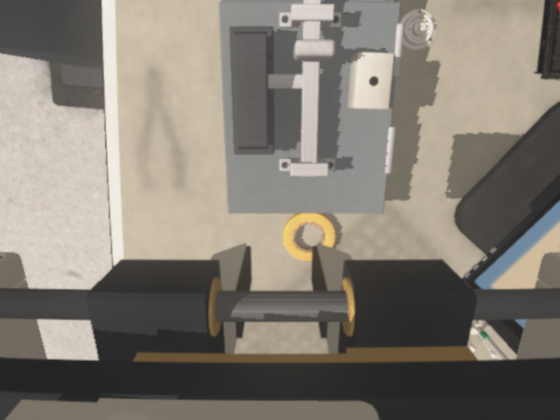

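The tab moved 34 mm to case y ≈ +21, which is home. The plate is back at its starting height (0.0851) and the block has not moved.

```bash
python3 -c "
from cell import robot
print(robot.hand_in())"
```

```text
the job is handed in; nothing more can be done
None
```

The job is handed in: the bolt is pushed home against its end stop and the catch has sprung back to its full height, locking it; the block did not move, and the whole job took about 15 s.

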